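Pack the round tins into the flip-top box

ROBOT

A 6-joint arm with a two-finger parallel gripper is mounted at the origin on the work surface. World frame = base frame: x ahead of the robot, y to its left, z up, the work surface at z = 0. Lengths are in m, angles in rad, forces in N, time in s.
With the tool pointing down it reaches from about 0.35 to 0.975 m from the base axis. Payload 4.9 kg.
Tool frame: the origin (TCP) lies at the centre of the arm's flange, where the gripper is bolted on; the fingertips stand 173 mm ahead of it and the grasp point (between the pads) lies 155 mm ahead of it; z points along the fingers, x is the direction in which the jaws open and shut, and the axes are right-handed (so a half turn about z gives the same grasp; the last joint's range is limited). The gripper opens to 85 mm and grips with 20 to 120 N. Pads are 22 mm wide; open, the fingers measure 114 mm over their backs; the gripper's body (76 mm by 85 mm) begins 54 mm behind the grasp point. The pads swing forward as they close: fully open they stand 13 mm farther back than shut.
Start: joints at [-1.295, 0.053, 1.613, -0, 1.476, -0.119], TCP at [0.24, -0.577, 0.405] pointing down, gripper open.
Joint ranges: [-3.01, 3.01], [-1.01, 2.22], [0.06, 2.58], [-1.02, 4.17], [0.09, 2.62], [-3.14, 3.14]. Speed limits (rad/s): [2.57, 2.57, 3.14, 3.14, 3.14, 3.14].

INTERFACE

Orientations are given as a rotation vector (axis times angle).
In Python, from workcell import ctrl gives the robot as it stands. The module is installed in compiled form; this text tells all that it offers.
- The arm moves only by the shell command python3 -m crank 'ROWS' [FORCE]. ROWS is JSON, one flat list of numbers, 7 for each row, row after row: the shift along the tool's x, y, z in cm, then the turn, a rotation vector about the tool's x, y, z in units of 5 degrees (1.0 is 5 degrees), then the closure in counts, from 0 (fully open) to 255 (shut). In form: [dx, dy, dz, rx, ry, rz, claw, dx, dy, dz, rx, ry, rz, claw, ...]. A call has 1 to 10 rows; each row is the pose to reach, as a shift and turn from the pose commanded when the call began, along the tool's axes at that moment; what a row does not reach only later rows make up. A row lasts 1/12 s, in which the tool goes at most 41.7 mm and 7.16 degrees, less where a joint would pass 70% of its speed; a pose out of reach is approached as far as the arm can. A call with a gripper value outside its range is refused whole. The fingers move at their own pace and stop on an object; FORCE is the grip in N (left out, the last holds). Time passes only in rows, so rows that repeat a pose let the fingers close. It gives the time, the measured TCP pose, the force and the opening at its end, in the units of the state.
- ctrl.sense(): the state, without advancing time (a new reading comes with each control period).
- ctrl.camera(name): name is "side" or "top"; returns the picture (480x640x3 uint8, red, green, blue); there is no depth.
- ctrl.get_calibration(name): a dict with "fx", "fy", "cx", "cy" (pixels), "R" (3x3) and "t" (3): a world point X has camera coordinates R X + t. Camera axes: x right, y down, z forward; pixel columns grow to the right and rows downward; lengths in m; the calibration is good to about 2 mm. A picture is of the moment at which its call begins. get_calibration takes no time and is no camera call.
- ctrl.finish_job(): hands the job in, once; it reports no verdict.
Trained networks look in the newest picture that a camera, given by its name, has taken for a name from the list of things; names that differ only in an ending like _2 or _b are one class to them, and where a whole thing is asked for, a point or a joint stands for the part that bears it (a point fixed in the world has none). Each returns a list of dicts, best first, with "confidence" (0 to 1); they miss things now and then, are a little off and sometimes report something else, mostly with a low value. They report only what shows in the picture. A call takes as long as a camera call. They do not tell look-alikes from the thing itself.
- ctrl.masks_of(camera, query): "pixels" (480x640 bool, what is visible of it) and "bbox" ([left, top, right, bottom] in pixels, round what is visible of it).
The state is a dict: "time_s": time; "joint_positions": joint angles; "joint_velocities": joint speeds; "tau": joint torques, N m; "eef_pos": TCP position; "ee_rot": TCP orientation; "ft_force": force on the tool from outside, world axes, zero at the start; "torque": the same for the moment, N m; "opening": finger opening in m.
Only numpy, scipy, OpenCV 4.12 (cv2) and the standard library are available. Lean on these libraries where they do the work, as an engineer would, in place of code of your own. Each camera call takes 0.05 s, during which the arm holds its last target.

TASK

Pack the three round steel tins into the open mint-green box, each standing upright and fully down in the white cup of its own size: the largest tin in the largest cup, the middle one in the middle cup, the smallest in the smallest. Leave the two square steel tins standing where they are on the counter.

Things in the scene. Friction and masses are not known exactly. Their poses are not given: they have to be found in the camera images.
- storage_box: Fixed mint-green flip-top box, lid folded flat back. Origin: underside centre of the base half, z up, x towards the lid, y along its length. Base: 128 (x) by 284 (y) mm, nearest the robot, walls 32 high, 4 thick, floor 4 thick; three white cups in it at y = -92, 0, +92 mm, in any order. Lid: empty tray of the same outline, 30 high, centred 136 mm along +x.
- cup_large: The largest of three white plastic holder cups fixed on the floor of the box: round, open on top, 76 mm inside and 82 mm outside diameter, 17 mm high over all with a 3 mm floor. Origin: centre of its underside, 4 mm above the counter; z up. A tin standing in it has its underside 3 mm above this origin.
- cup_medium: The middle-sized of three white plastic holder cups fixed on the floor of the box: round, open on top, 63 mm inside and 69 mm outside diameter, 17 mm high over all with a 3 mm floor. Origin: centre of its underside, 4 mm above the counter; z up. A tin standing in it has its underside 3 mm above this origin.
- cup_small: The smallest of three white plastic holder cups fixed on the floor of the box: round, open on top, 50 mm inside and 56 mm outside diameter, 17 mm high over all with a 3 mm floor. Origin: centre of its underside, 4 mm above the counter; z up. A tin standing in it has its underside 3 mm above this origin.
- tin_large: The largest of three round stainless-steel tins: closed upright cylinder, diameter 60 mm, height 52 mm, flat top, about 200 g (mass varies from 0.7 to 1.4 times), standing on the counter. Origin: centre of its underside; z up.
- tin_medium: The middle-sized of three round stainless-steel tins: closed upright cylinder, diameter 47 mm, height 52 mm, flat top, about 130 g (mass varies from 0.7 to 1.4 times), standing on the counter. Origin: centre of its underside; z up.
- tin_small: The smallest of three round stainless-steel tins: closed upright cylinder, diameter 34 mm, height 52 mm, flat top, about 80 g (mass varies from 0.7 to 1.4 times), standing on the counter. Origin: centre of its underside; z up.
- square_tin_wide: The wider of two square stainless-steel tins, a look-alike that stays on the counter: closed upright block 54 by 54 mm, 52 mm high, about 190 g. Origin: centre of its underside; z up.
- square_tin_narrow: The narrower of two square stainless-steel tins, a look-alike that stays on the counter: closed upright block 40 by 40 mm, 52 mm high, about 110 g. Origin: centre of its underside; z up.
Things that resemble listed ones, but are neither listed nor needed, are in the scene too. Leave any turquoise look-alike of the cup_large alone.

How it is judged:
At the end, for the whole second after the job is handed in: Each round tin stands released and at rest in the cup of its own size: within 11 mm of the cup's centre, its underside less than 7 mm above the cup's origin (on the cup's floor), tilted less than 0.1 rad; both square tins are within 20 mm of where they started and upright (horizontal distance between tin_large and cup_large below 0.011 m and z of tin_large in the frame of cup_large below 0.007 m and angle between each of tin_large, tin_medium, tin_small, square_tin_wide, square_tin_narrow's own z axis and vertical below 0.1 rad and linear speed of each of tin_large, tin_medium, tin_small below 0.02 m/s and angular speed of each of tin_large, tin_medium, tin_small below 0.2 rad/s and contact force between each of tin_large, tin_medium, tin_small and the fingers below 0.1 N and horizontal distance between tin_medium and cup_medium below 0.011 m and z of tin_medium in the frame of cup_medium below 0.007 m and horizontal distance between tin_small and cup_small below 0.011 m and z of tin_small in the frame of cup_small below 0.007 m and distance of each of square_tin_wide, square_tin_narrow from where it was at the start of the episode below 0.02 m); the robot touches nothing.
It fails at once if the wider square tin is shifted by more than 30 mm or knocked over (distance of square_tin_wide from where it was at the start of the episode above 0.03 m or angle between square_tin_wide's own z axis and vertical above 0.5 rad).
It fails at once if the narrower square tin is shifted by more than 30 mm or knocked over (distance of square_tin_narrow from where it was at the start of the episode above 0.03 m or angle between square_tin_narrow's own z axis and vertical above 0.5 rad).
It also fails if it takes over 88 s, if anything falls off the work surface, if the arm or the gripper's body presses on something with over 40 N, if the wrist force passes 120 N, or if a joint passes its speed limit or range.

## Working session

There is one attempt and no reset: what is moved stays moved. The work goes in short steps, Python scripts to look and compute and a shell command to move; the robot and the scene stay as the last step left them, time stands still between calls to the robot, and variables do not carry over. Pictures are saved under pics/ and viewed, and the job is handed in when it is done.

```bash
mkdir -p pics; ls
python3 - <<'E'
from workcell import ctrl
import cv2
s=ctrl.sense(); print(s)
for n in ("top","side"):
    im=ctrl.camera(n); cv2.imwrite(f"pics/{n}0.png",im[:,:,::-1]); print(ctrl.get_calibration(n))
E
```

```text
pics
{'time_s': 0.0, 'joint_positions': array([-1.29498283e+00,  5.33714774e-02,  1.61428089e+00, -8.73095204e-07,
        1.47603612e+00, -1.18999821e-01]), 'joint_velocities': array([-0.00033776,  0.00027678,  0.00166446,  0.00071958,  0.00027162,
       -0.00039173]), 'tau': array([-1.48457115e-03, -3.93687129e+01, -3.70176387e+01, -1.83637499e-04,
        7.03095211e-03,  5.04391302e-07]), 'eef_pos': array([ 0.24032467, -0.57665912,  0.40346143]), 'ee_rot': array([-2.61284951e+00,  1.74185763e+00,  2.50286837e-03]), 'ft_force': array([-0.66361894,  0.48372646, -0.29564455]), 'torque': array([-0.03966414, -0.00223245,  0.0476482 ]), 'opening': 0.08513791759254402}
{'fx': 551.8798440785033, 'fy': 551.8798440785033, 'cx': 319.60093350711077, 'cy': 237.2949581938321, 'R': array([[-0.01228332, -0.99977682, -0.01718795],
       [-0.99755283,  0.01343559, -0.06861362],
       [ 0.06882924,  0.01630308, -0.99749524]]), 't': array([0.01092141, 0.57224648, 1.34524605])}
{'fx': 531.2183746823972, 'fy': 531.2183746823972, 'cx': 322.8426761135104, 'cy': 242.83294760740384, 'R': array([[-0.79314643, -0.60891552,  0.01185894],
       [-0.47645685,  0.60824777, -0.63484134],
       [ 0.37935157, -0.50917241, -0.77255151]]), 't': array([0.4558746 , 0.28283099, 0.797491  ])}
```

View pics/top0.png

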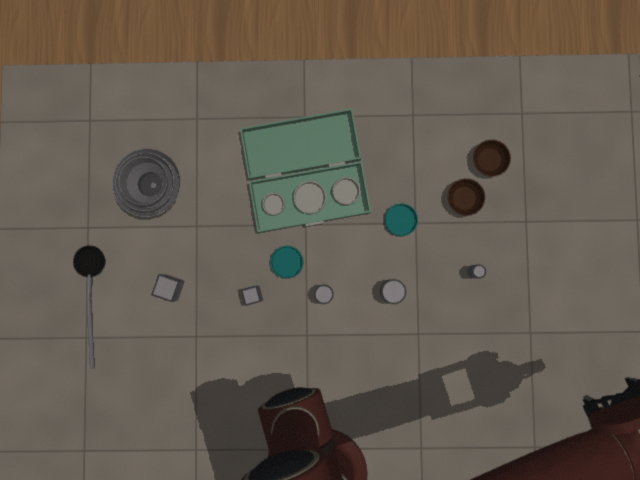

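View pics/side0.png

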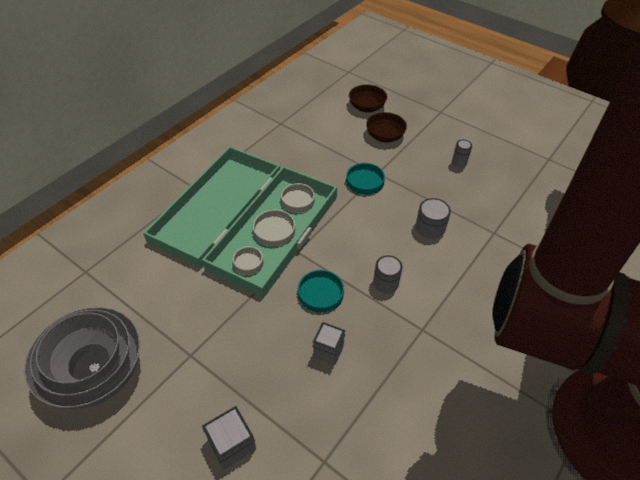

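The top view shows cups small (273,204), large (309,198) and medium (345,191). The round tins are medium (324,294), large (393,292) and small (479,271). The square tins are at (166,288) and (251,296).

```bash
cat > h.py <<'E'
from workcell import ctrl
import numpy as np, cv2
from scipy.optimize import minimize
def proj(n,P):
    c=ctrl.get_calibration(n); P=np.atleast_2d(P); q=P@np.array(c["R"]).T+np.array(c["t"])
    return np.c_[c["fx"]*q[:,0]/q[:,2]+c["cx"], c["fy"]*q[:,1]/q[:,2]+c["cy"]]
def ray(n,u,v,z):
    c=ctrl.get_calibration(n); R=np.array(c["R"]);C=-R.T@np.array(c["t"])
    d=R.T@np.array([(u-c["cx"])/c["fx"],(v-c["cy"])/c["fy"],1]); return (C+d*(z-C[2])/d[2])[:2]
def cyl(x,y,r,z0,z1):
    a=np.linspace(0,2*np.pi,48,endpoint=False); o=[]
    for z in (z0,z1): o.append(np.c_[x+r*np.cos(a),y+r*np.sin(a),0*a+z])
    return np.vstack(o)
def sil(n,P):
    h=cv2.convexHull((proj(n,P)).astype(np.float32)).reshape(-1,2)
    m=np.zeros((480*4,640*4),np.uint8); cv2.fillPoly(m,[np.round(h*4+1.5).astype(np.int32)],1)
    return cv2.resize(m.astype(np.float32),(640,480),interpolation=cv2.INTER_AREA)
def fit(masks,r,z0,z1,x0):
    def f(p):
        s=0
        for n,m in masks.items():
            q=sil(n,cyl(p[0],p[1],r,z0,z1)); s+=1-np.minimum(q,m).sum()/np.maximum(q,m).sum()
        return s/len(masks)
    best=min((minimize(f,np.array(x0)+d,method="Nelder-Mead",options=dict(initial_simplex=np.array(x0)+d+np.array([[0,0],[.004,0],[0,.004]]),xatol=1e-4)) for d in ([0,0],)),key=lambda b:b.fun)
    return best.x,best.fun
E
python3 - <<'E'
from h import *
T={"tin_large":(.03,0,.052,393,292),"tin_medium":(.0235,0,.052,324,294),"tin_small":(.017,0,.052,479,271),
"cup_large":(.041,.004,.021,309,198),"cup_medium":(.0345,.004,.021,345,191),"cup_small":(.028,.004,.021,273,204)}
for k,(r,z0,z1,u,v) in T.items():
    x0=ray("top",u,v,z1); ms={}
    print(k,"guess",x0.round(4))
    for n in("top","side"):
        px=proj(n,[x0[0],x0[1],z1])[0]
        L=ctrl.masks_of(n,k)
        for d in L:
            b=d["bbox"]; c=((b[0]+b[2])/2,(b[1]+b[3])/2)
            print("  ",n,round(d["confidence"],2),np.round(b),d["pixels"].sum())
            if np.hypot(c[0]-px[0],c[1]-px[1])<15 and n not in ms: ms[n]=d["pixels"].astype(np.float32)
    for s in (["top"],["side"],["top","side"]):
        if all(n in ms for n in s):
            x,f=fit({n:ms[n] for n in s},r,z0,z1,x0); print("  ",s,x.round(4),round(f,3))
for k,uv in(("wide",(166,288)),("narrow",(251,296))): print(k,ray("top",*uv,.052))
for u,v in((241,130),(351,112),(256,232),(369,212)):print(ray("top",u,v,.032).round(3))
E
```

```text
tin_large guess [ 0.4365 -0.171 ]
   top 0.74 [381. 278. 403. 302.] 463
   side 0.57 [417. 200. 454. 239.] 1121
   ['top'] [ 0.4395 -0.1721] 0.154
   ['side'] [ 0.4403 -0.1725] 0.032
   ['top', 'side'] [ 0.4399 -0.1724] 0.094
tin_medium guess [ 0.4337 -0.0058]
   top 0.73 [316. 285. 335. 306.] 289
   side 0.65 [373. 258. 405. 295.] 844
   ['top'] [ 0.4327 -0.0043] 0.084
   ['side'] [ 0.4367 -0.0057] 0.079
   ['top', 'side'] [ 0.4343 -0.0043] 0.108
tin_small guess [ 0.4841 -0.3774]
   top 0.57 [466. 266. 486. 280.] 232
   side 0.92 [452. 139. 470. 170.] 411
   ['top'] [ 0.4834 -0.3756] 0.061
   ['side'] [ 0.486  -0.3765] 0.075
   ['top', 'side'] [ 0.4845 -0.3755] 0.088
cup_large guess [0.6704 0.0287]
   top 0.71 [290. 182. 326. 215.] 902
   top 0.63 [269. 248. 305. 277.] 823
   top 0.59 [386. 203. 417. 235.] 862
   top 0.54 [153. 277. 181. 300.] 690
   side 0.96 [297. 269. 341. 315.] 1578
   side 0.95 [344. 163. 384. 194.] 1059
   side 0.62 [253. 210. 297. 244.] 1206
   ['top'] [0.6732 0.0283] 0.04
   ['side'] [0.6766 0.0255] 0.08
   ['top', 'side'] [0.6742 0.0277] 0.072
cup_medium guess [ 0.6866 -0.061 ]
cup_small guess [0.6567 0.1183]
   top 0.71 [262. 194. 284. 215.] 398
   top 0.57 [314. 285. 333. 307.] 290
   side 0.84 [229. 246. 264. 276.] 798
   ['top'] [0.6591 0.1185] 0.061
   ['side'] [0.66   0.1173] 0.057
   ['top', 'side'] [0.6596 0.1177] 0.067
wide [0.45256809 0.37489968]
narrow [0.43098191 0.16957461]
[0.842 0.196]
[ 0.883 -0.079]
[0.587 0.16 ]
[ 0.632 -0.119]
```

```bash
cat >> h.py <<'E'
from scipy.spatial.transform import Rotation as Ro
YAW=np.deg2rad(9.2)
def goal(x,y,z,yaw=YAW):
    s=ctrl.sense(); R=Ro.from_rotvec(s["ee_rot"])
    G=Ro.from_matrix(np.array([[np.cos(yaw),np.sin(yaw),0],[np.sin(yaw),-np.cos(yaw),0],[0,0,-1]]))
    d=R.inv().apply(np.array([x,y,z])-s["eef_pos"])*100
    r=np.rad2deg((R.inv()*G).as_rotvec())/5
    print("t",round(s["time_s"],2),"pos",s["eef_pos"].round(4),"open",round(s["opening"],4),"F",s["ft_force"].round(2),"q",s["joint_positions"].round(2)); print("move",d.round(2),"turn",r.round(2))
E
python3 -c "
from h import *
goal(.4845,-.376,.30)"
```

```text
t 0.7 pos [ 0.2404 -0.5769  0.4048] open 0.0855 F [ 0.86  0.31 -0.44] q [-1.3   0.05  1.61 -0.    1.48 -0.12]
move [ -9.16 -30.26  10.47] turn [  0.    -0.   -15.32]
```

```bash
python3 -m crank '[-0.9,-3,1,0,0,-1.4,0, -1.8,-6,2,0,0,-2.8,0, -2.7,-9,3,0,0,-4.2,0, -3.7,-12,4,0,0,-5.6,0, -4.6,-15,5,0,0,-7,0, -5.5,-18,6,0,0,-8.4,0, -6.4,-21,7,0,0,-9.8,0, -7.3,-24,8,0,0,-11.2,0, -8.2,-27,9,0,0,-12.6,0, -9.16,-30.26,10.47,0,0,-13.9,0]' 60
python3 -c "
from h import *
goal(.4845,-.376,.22)"
```

```text
time_s: 1.53
eef_pos: [0.4856, -0.3753, 0.3008]
ee_rot: [3.139, 0.067, 0.003]
ft_force: [-0.3, 0.3, 1.1]
opening: 0.0854
t 1.53 pos [ 0.4856 -0.3753  0.3008] open 0.0854 F [-0.3   0.29  1.11] q [-0.78  0.11  1.73 -0.    1.3  -0.82]
move [-0.13  0.05  8.08] turn [ 0.02 -0.02 -1.35]
```

```bash
python3 -m crank '[-0.1,0.05,2,0,0,-0.7,0, -0.1,0.05,4,0,0,-1.35,0, -0.1,0.05,6,0,0,-1.35,0, -0.1,0.05,8,0,0,-1.35,0, -0.1,0.05,9.5,0,0,-1.35,0, -0.1,0.05,10.5,0,0,-1.35,0, -0.1,0.05,10.5,0,0,-1.35,0]'
python3 - <<'E'
from h import *
goal(.4845,-.376,.195)
im=ctrl.camera("side"); cv2.imwrite("pics/s1.png",cv2.resize(im[60:260,340:560,::-1],None,fx=3,fy=3))
im=ctrl.camera("top"); cv2.imwrite("pics/t1.png",cv2.resize(im[180:380,380:600,::-1],None,fx=3,fy=3))
E
```

```text
time_s: 2.12
eef_pos: [0.4827, -0.3757, 0.1923]
ee_rot: [-3.129, -0.243, 0.005]
ft_force: [-0.2, 0.5, -0.2]
opening: 0.0851
t 2.12 pos [ 0.4827 -0.3757  0.1923] open 0.0851 F [-0.17  0.55 -0.17] q [-0.78  0.24  1.78 -0.    1.12 -0.94]
move [ 0.17  0.05 -0.27] turn [-0.04  0.03 -0.07]
```

View pics/s1.png

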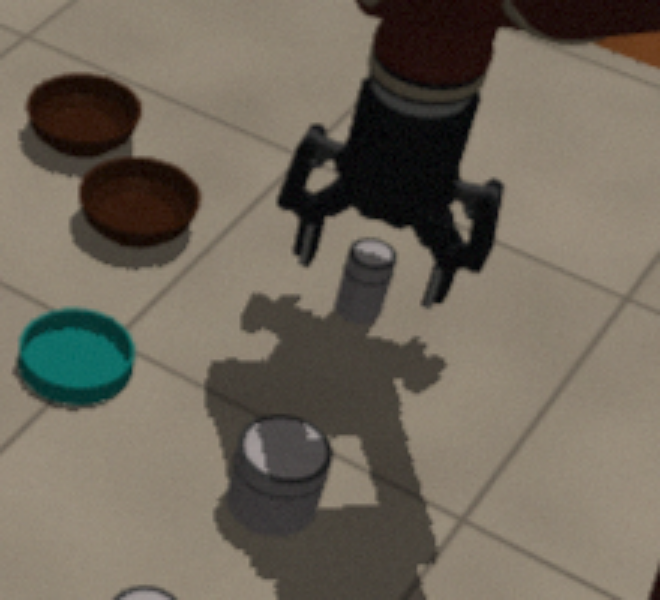

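View pics/t1.png

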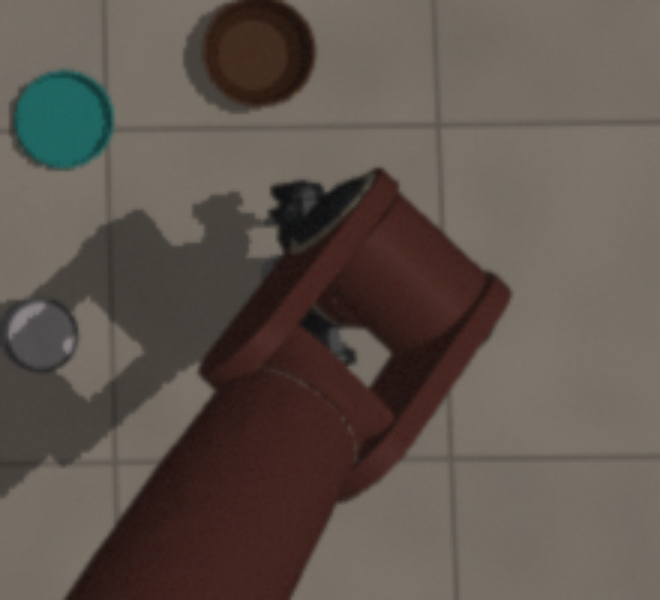

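The tin (3x crop of the side view, about (365,280)) stands between the open fingers, so I close them.

```bash
python3 -m crank '[0,0,0,0,0,0,200, 0,0,0,0,0,0,255, 0,0,0,0,0,0,255, 0,0,0,0,0,0,255, 0,0,0,0,0,0,255, 0,0,0,0,0,0,255, 0,0,0,0,0,0,255, 0,0,0,0,0,0,255]' 50
python3 - <<'E'
from h import *
goal(.4845,-.376,.195)
E
```

```text
time_s: 2.88
eef_pos: [0.4839, -0.3769, 0.1961]
ee_rot: [3.131, 0.243, 0.002]
ft_force: [1.0, -0.1, 6.1]
opening: 0.0329
t 2.88 pos [ 0.4839 -0.3769  0.1961] open 0.0329 F [ 1.01 -0.06  6.11] q [-0.78  0.24  1.78 -0.    1.12 -0.94]
move [ 0.08 -0.08  0.11] turn [ 0.02 -0.01 -0.07]
```

```bash
python3 -m crank '[0,0,-1,0,0,0,255, 0,0,-2.5,0,0,0,255, 0,0,-4.5,0,0,0,255, 0,0,-6.5,0,0,0,255, 0,0,-8.5,0,0,0,255, 0,0,-10.5,0,0,0,255, 0,0,-11.5,0,0,0,255, 0,0,-12,0,0,0,255]'
python3 - <<'E'
from h import *
goal(.6595,.118,.30)
E
```

```text
time_s: 3.55
eef_pos: [0.4837, -0.3767, 0.317]
ee_rot: [3.13, 0.243, 0.003]
ft_force: [0.2, -0.1, -0.9]
opening: 0.0327
t 3.55 pos [ 0.4837 -0.3767  0.317 ] open 0.0327 F [ 0.22 -0.06 -0.93] q [-0.78  0.09  1.72  0.    1.33 -0.94]
move [ 25.   -46.17   1.64] turn [ 0.02 -0.02 -0.07]
```

```bash
python3 -m crank '[0.5,-0.9,0,0,0,0,255, 1.5,-2.8,0,0,0,0,255, 3,-5.6,0,0,0,0,255, 4.7,-8.7,0,0,0,0,255, 6.4,-11.8,0,0,0,0,255, 8.1,-15,0,0,0,0,255, 9.8,-18.1,0,0,0,0,255, 11.5,-21.2,0,0,0,0,255, 13.2,-24.4,0,0,0,0,255, 14.9,-27.5,0,0,0,0,255]'
python3 -m crank '[1.7,-3.1,0.3,0,0,0,255, 3.4,-6.3,0.6,0,0,0,255, 5.1,-9.4,0.9,0,0,0,255, 6.8,-12.6,1.2,0,0,0,255, 8.2,-15.2,1.4,0,0,0,255, 9.3,-17.2,1.5,0,0,0,255, 9.9,-18.3,1.6,0,0,0,255, 10.1,-18.67,1.6,0,0,0,255, 10.1,-18.67,1.6,0,0,0,255, 10.1,-18.67,1.6,0,0,0,255]'
python3 - <<'E'
from h import *
goal(.6595,.118,.205)
im=ctrl.camera("side"); cv2.imwrite("pics/s2.png",cv2.resize(im[100:320,120:420,::-1],None,fx=2.5,fy=2.5))
E
```

```text
time_s: 4.38
eef_pos: [0.5878, -0.0791, 0.3127]
ee_rot: [-3.131, -0.243, 0.005]
ft_force: [1.1, -0.3, -0.7]
opening: 0.0329
time_s: 5.22
eef_pos: [0.659, 0.1176, 0.2983]
ee_rot: [3.132, 0.242, -0.002]
ft_force: [-0.3, 0.1, -1.0]
opening: 0.0328
t 5.22 pos [0.659  0.1176 0.2983] open 0.0328 F [-0.34  0.09 -0.99] q [ 0.07  0.24  1.59 -0.    1.31 -0.09]
move [ 0.07 -0.04  9.33] turn [ 0.    0.02 -0.07]
```

View pics/s2.png

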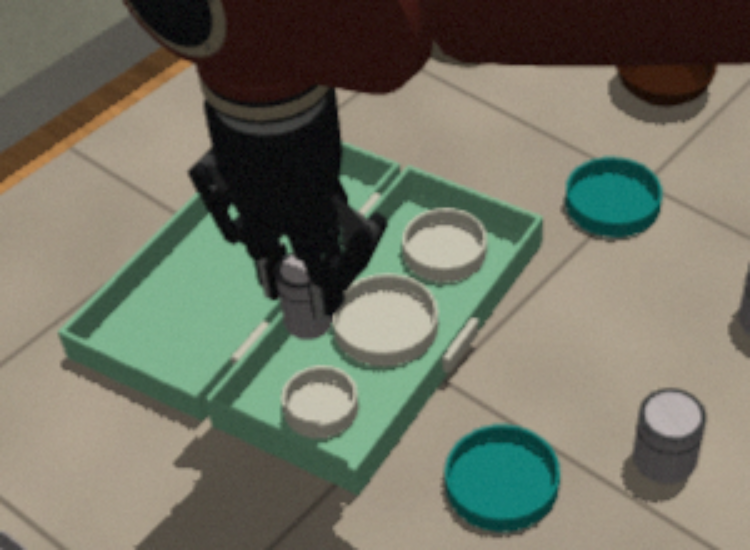

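The tin hangs in the gripper with its bottom at about (305,325) in the 2.5x crop, and the small cup is at (320,400). I'll project its expected position and lower it part way.

```bash
python3 -c "
from h import *
print((proj('side',cyl(.659,.1176,.017,.102,.102))-[120,100])[[0,12,24,36]]*2.5)"
python3 -m crank '[0.07,-0.04,1.5,0,0,0,255, 0.07,-0.04,3,0,0,0,255, 0.07,-0.04,4.5,0,0,0,255, 0.07,-0.04,6,0,0,0,255, 0.07,-0.04,6.8,0,0,0,255, 0.07,-0.04,7,0,0,0,255, 0.07,-0.04,7,0,0,0,255]'
python3 - <<'E'
from h import *
goal(.6595,.118,.205)
im=ctrl.camera("side"); cv2.imwrite("pics/s3.png",cv2.resize(im[190:300,180:330,::-1],None,fx=5,fy=5))
E
```

```text
[[288.45159416 309.9567415 ]
 [289.40318764 336.37160726]
 [325.01498066 333.12487579]
 [323.47937008 306.82700466]]
time_s: 5.85
eef_pos: [0.6594, 0.1186, 0.2271]
ee_rot: [-3.132, -0.243, 0.004]
ft_force: [0.0, -1.5, -1.6]
opening: 0.033
t 5.85 pos [0.6594 0.1186 0.2271] open 0.033 F [ 0.   -1.46 -1.57] q [ 0.07  0.32  1.63  0.    1.2  -0.09]
move [0.   0.06 2.21] turn [-0.    0.03 -0.07]
```

View pics/s3.png

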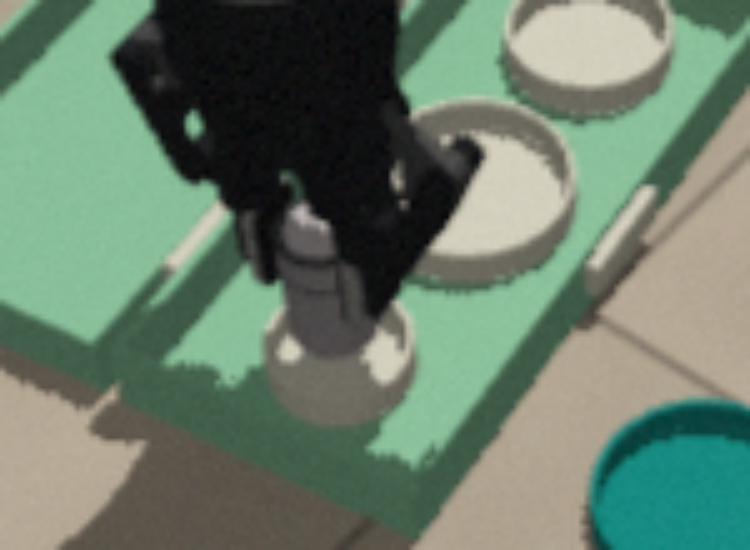

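The tin is over the small cup, and its bottom at (325,345) is inside the rim in the crop. I continue slowly.

```bash
python3 -m crank '[0,0,0.6,0,0,0,255, 0,0,1.2,0,0,0,255, 0,0,1.7,0,0,0,255, 0,0,2,0,0,0,255, 0,0,2.2,0,0,0,255, 0,0,2.3,0,0,0,255, 0,0,2.3,0,0,0,255]'
python3 - <<'E'
from h import *
goal(.6595,.118,.203)
im=ctrl.camera("side"); cv2.imwrite("pics/s4.png",cv2.resize(im[190:300,180:330,::-1],None,fx=5,fy=5))
E
```

```text
time_s: 6.48
eef_pos: [0.6599, 0.1187, 0.2057]
ee_rot: [-3.132, -0.243, 0.001]
ft_force: [0.5, -0.1, -0.7]
opening: 0.0326
t 6.48 pos [0.6599 0.1187 0.2057] open 0.0326 F [ 0.47 -0.12 -0.67] q [ 0.07  0.34  1.63  0.    1.17 -0.09]
move [-0.05  0.07  0.27] turn [-0.    0.01 -0.07]
```

View pics/s4.png

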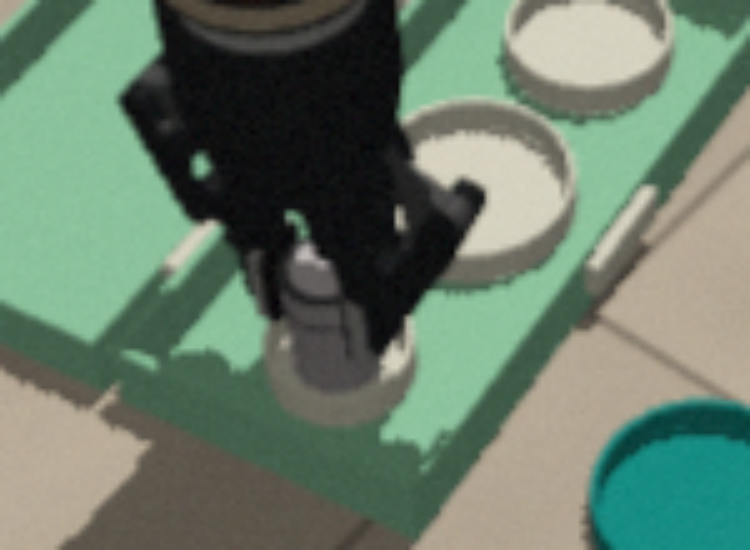

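The tin is inside the cup, nearly down. I lower the last 3 mm and release with a partial opening.

```bash
python3 -m crank '[0,0,0.15,0,0,0,255, 0,0,0.3,0,0,0,255, 0,0,0.3,0,0,0,255]'
python3 -m crank '[0,0,0,0,0,0,130, 0,0,0,0,0,0,110, 0,0,0,0,0,0,110, 0,0,0,0,0,0,110, 0,0,-1,0,0,0,110, 0,0,-3,0,0,0,110, 0,0,-5.5,0,0,0,110, 0,0,-8,0,0,0,50, 0,0,-9,0,0,0,0, 0,0,-9,0,0,0,0]'
python3 - <<'E'
from h import *
goal(.4345,-.0048,.30)
im=ctrl.camera("side"); cv2.imwrite("pics/s5.png",cv2.resize(im[190:300,180:330,::-1],None,fx=5,fy=5))
E
```

```text
time_s: 6.78
eef_pos: [0.6601, 0.1187, 0.2031]
ee_rot: [-3.132, -0.243, -0.001]
ft_force: [0.8, 0.5, -0.6]
opening: 0.033
time_s: 7.62
eef_pos: [0.6612, 0.1188, 0.2979]
ee_rot: [3.132, 0.243, 0.012]
ft_force: [-0.0, -0.9, 0.1]
opening: 0.082
t 7.62 pos [0.6612 0.1188 0.2979] open 0.082 F [-0.02 -0.94  0.06] q [ 0.07  0.24  1.59  0.    1.3  -0.09]
move [-24.3    8.72  -0.4 ] turn [ 0.01 -0.09 -0.07]
```

View pics/s5.png

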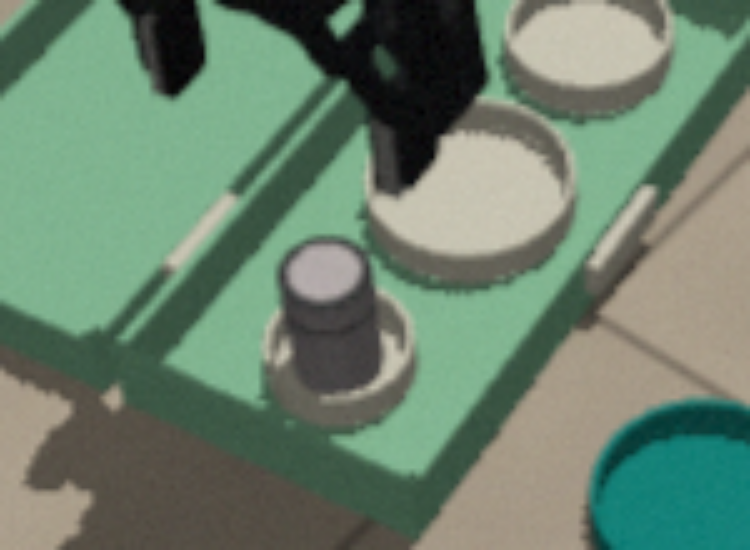

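The small tin stands upright in the small cup (crop (330,320)). Next is the medium tin.

```bash
python3 -m crank '[-1.5,0.5,0,0,0,0,0, -4.5,1.6,0,0,0,0,0, -8,2.9,0,0,0,0,0, -11.5,4.1,0,0,0,0,0, -15,5.4,0,0,0,0,0, -18.5,6.6,0,0,0,0,0, -21.5,7.7,0,0,0,0,0, -23.5,8.5,0,0,0,0,0, -24.3,8.72,0,0,0,0,0, -24.3,8.72,0,0,0,0,0]'
python3 -c "
from h import *
goal(.4345,-.0048,.191)"
```

```text
time_s: 8.5
eef_pos: [0.4317, -0.0052, 0.2912]
ee_rot: [-3.132, -0.24, 0.004]
ft_force: [0.5, 0.5, -0.3]
opening: 0.0852
t 8.5 pos [ 0.4317 -0.0052  0.2912] open 0.0852 F [ 0.53  0.52 -0.31] q [-0.18 -0.34  2.16  0.    1.32 -0.34]
move [3.100e-01 1.000e-02 1.002e+01] turn [-0.01  0.03 -0.08]
```

```bash
python3 -m crank '[0.1,0,2,0,0,0,0, 0.1,0,4,0,0,0,0, 0.1,0,6,0,0,0,0, 0.1,0,7,0,0,0,0, 0.1,0,7,0,0,0,0, 0.1,0,7,0,0,0,0]'
python3 - <<'E'
from h import *
goal(.4345,-.0048,.191)
im=ctrl.camera("side"); cv2.imwrite("pics/s6.png",cv2.resize(im[180:330,300:500,::-1],None,fx=4,fy=4))
goal(.4345,-.0048,.191)
E
```

```text
time_s: 9.0
eef_pos: [0.4346, -0.0044, 0.2225]
ee_rot: [-3.132, -0.244, 0.003]
ft_force: [0.8, 0.7, 0.5]
opening: 0.0852
t 9.0 pos [ 0.4346 -0.0044  0.2225] open 0.0852 F [0.83 0.66 0.53] q [-0.18 -0.23  2.2   0.    1.17 -0.34]
move [-0.01  0.04  3.15] turn [-0.01  0.02 -0.06]
t 9.05 pos [ 0.435  -0.0046  0.2235] open 0.0852 F [ 0.48 -0.05  1.1 ] q [-0.18 -0.23  2.2   0.    1.17 -0.34]
move [-0.06  0.01  3.25] turn [ 0.   -0.   -0.06]
```

View pics/s6.png

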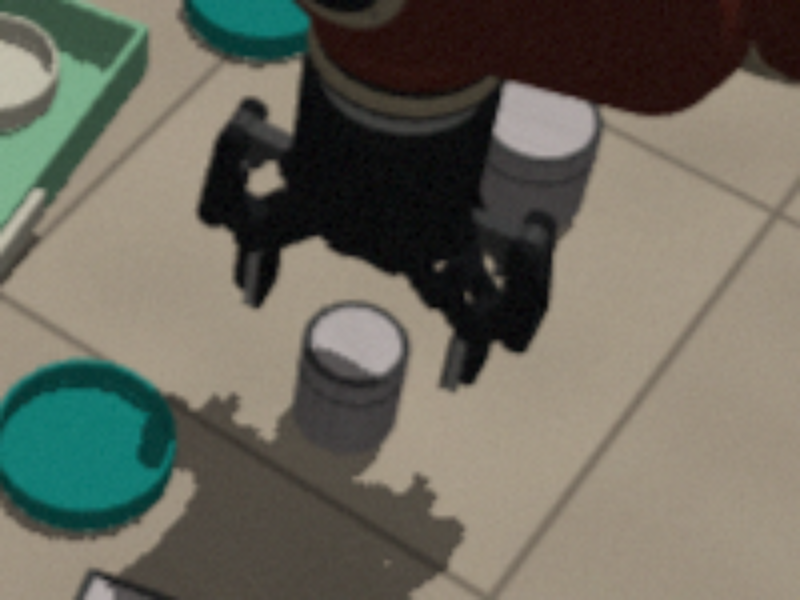

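The medium tin (355,370 in the crop) is centred between the open fingers. I descend 3.2 cm and grip.

```bash
python3 -m crank '[0,0,1.2,0,0,0,0, 0,0,2.4,0,0,0,0, 0,0,3,0,0,0,0, 0,0,3.2,0,0,0,0, 0,0,3.2,0,0,0,0]'
python3 -m crank '[0,0,0,0,0,0,200, 0,0,0,0,0,0,255, 0,0,0,0,0,0,255, 0,0,0,0,0,0,255, 0,0,0,0,0,0,255, 0,0,0,0,0,0,255, 0,0,0,0,0,0,255]' 60
python3 - <<'E'
from h import *
goal(.689,-.063,.3)
E
python3 -m crank '[0,0,-1,0,0,0,255, 0,0,-2.5,0,0,0,255, 0,0,-4.5,0,0,0,255, 0,0,-6.5,0,0,0,255, 0,0,-8.5,0,0,0,255, 0,0,-10,0,0,0,255, 0,0,-10.5,0,0,0,255, 0,0,-10.5,0,0,0,255]'
python3 - <<'E'
from h import *
goal(.689,-.063,.29)
E
```

```text
time_s: 9.47
eef_pos: [0.4345, -0.0047, 0.1913]
ee_rot: [3.132, 0.243, 0.0]
ft_force: [-0.2, -0.5, 0.3]
opening: 0.0856
time_s: 10.05
eef_pos: [0.4349, -0.0049, 0.192]
ee_rot: [3.132, 0.243, 0.003]
ft_force: [-0.7, -0.1, 5.7]
opening: 0.0457
t 10.05 pos [ 0.4349 -0.0049  0.192 ] open 0.0457 F [-0.73 -0.1   5.68] q [-0.18 -0.17  2.21 -0.    1.1  -0.34]
move [ 24.23   9.67 -10.75] turn [ 0.01 -0.02 -0.07]
time_s: 10.72
eef_pos: [0.4345, -0.0048, 0.2974]
ee_rot: [3.132, 0.243, 0.004]
ft_force: [0.1, -0.4, -2.2]
opening: 0.0454
t 10.72 pos [ 0.4345 -0.0048  0.2974] open 0.0454 F [ 0.12 -0.4  -2.21] q [-0.18 -0.34  2.15  0.    1.33 -0.34]
move [24.24  9.68  0.81] turn [ 0.01 -0.03 -0.07]
```

```bash
python3 -m crank '[1.2,0.5,0,0,0,0,255, 3.6,1.4,0,0,0,0,255, 7,2.8,0,0,0,0,255, 10.5,4.2,0,0,0,0,255, 14,5.6,0,0,0,0,255, 17.5,7,0,0,0,0,255, 20.5,8.2,0.3,0,0,0,255, 22.8,9.1,0.5,0,0,0,255, 24,9.6,0.7,0,0,0,255, 24.24,9.68,0.8,0,0,0,255]'
python3 -m crank '[0,0,0,0,0,0,255, 0,0,1.5,0,0,0,255, 0,0,3,0,0,0,255, 0,0,4.5,0,0,0,255, 0,0,6,0,0,0,255, 0,0,6.5,0,0,0,255, 0,0,6.5,0,0,0,255]'
python3 - <<'E'
from h import *
im=ctrl.camera("side"); cv2.imwrite("pics/s7.png",cv2.resize(im[140:260,220:380,::-1],None,fx=5,fy=5))
goal(.689,-.063,.199)
E
```

```text
time_s: 11.55
eef_pos: [0.6898, -0.0636, 0.2849]
ee_rot: [-3.131, -0.242, 0.005]
ft_force: [-0.3, -0.2, -1.3]
opening: 0.0454
time_s: 12.13
eef_pos: [0.6872, -0.0627, 0.2193]
ee_rot: [-3.131, -0.243, 0.009]
ft_force: [0.1, 0.4, -1.8]
opening: 0.0453
t 12.18 pos [ 0.688  -0.0628  0.2212] open 0.0457 F [ 0.46 -0.55 -1.87] q [-0.2   0.37  1.57  0.    1.21 -0.35]
move [0.1  0.03 2.22] turn [-0.01  0.03 -0.07]
```

View pics/s7.png

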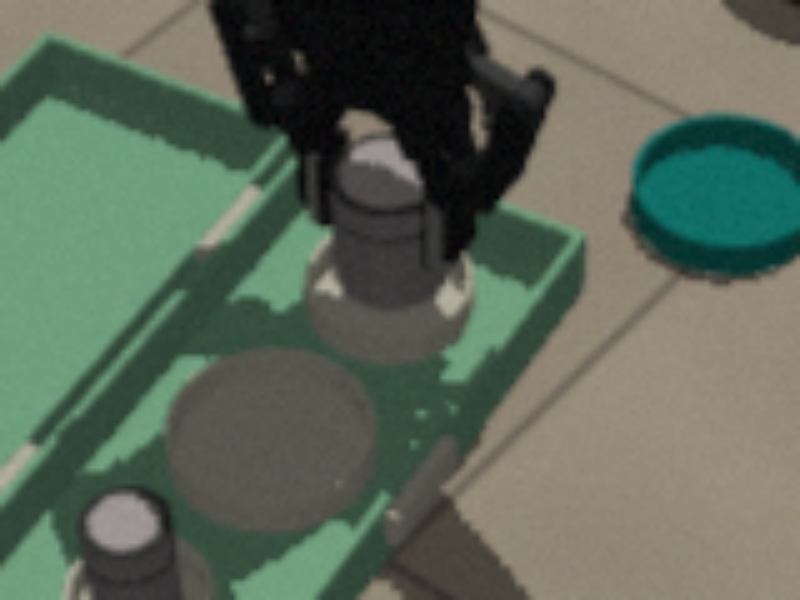

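The medium tin is centred over its cup (bottom at about (385,290) in the crop). I lower it and release.

```bash
python3 -m crank '[0,0,0.6,0,0,0,255, 0,0,1.2,0,0,0,255, 0,0,1.7,0,0,0,255, 0,0,2,0,0,0,255, 0,0,2.15,0,0,0,255, 0,0,2.15,0,0,0,255, 0,0,2.15,0,0,0,255]'
python3 - <<'E'
from h import *
goal(.689,-.063,.199)
E
```

```text
time_s: 12.77
eef_pos: [0.6888, -0.063, 0.2016]
ee_rot: [3.132, 0.243, 0.0]
ft_force: [-0.3, -0.6, -1.6]
opening: 0.0453
t 12.77 pos [ 0.6888 -0.063   0.2016] open 0.0453 F [-0.34 -0.59 -1.59] q [-0.2   0.39  1.58  0.    1.17 -0.35]
move [0.02 0.   0.26] turn [ 0.   -0.   -0.07]
```

```bash
python3 -m crank '[0,0,0.1,0,0,0,255, 0,0,0.2,0,0,0,255, 0,0,0.25,0,0,0,255, 0,0,0.25,0,0,0,255]'
python3 -m crank '[0,0,0,0,0,0,90, 0,0,0,0,0,0,70, 0,0,0,0,0,0,70, 0,0,0,0,0,0,70, 0,0,-1,0,0,0,70, 0,0,-3,0,0,0,70, 0,0,-5.5,0,0,0,70, 0,0,-8,0,0,0,50, 0,0,-9,0,0,0,0, 0,0,-9,0,0,0,0]'
python3 - <<'E'
from h import *
im=ctrl.camera("side"); cv2.imwrite("pics/s8.png",cv2.resize(im[140:260,220:380,::-1],None,fx=5,fy=5))
goal(.4399,-.1724,.29)
E
```

```text
time_s: 13.1
eef_pos: [0.6888, -0.063, 0.1991]
ee_rot: [3.132, 0.243, 0.0]
ft_force: [0.3, -0.5, -1.5]
opening: 0.0458
time_s: 13.93
eef_pos: [0.69, -0.0632, 0.2941]
ee_rot: [3.13, 0.243, 0.012]
ft_force: [0.9, 0.0, 0.4]
opening: 0.085
t 13.98 pos [ 0.6893 -0.0631  0.2913] open 0.0852 F [ 0.62 -0.43 -0.33] q [-0.2   0.29  1.54 -0.    1.31 -0.35]
move [-26.32   6.96   0.04] turn [ 0.02 -0.04 -0.07]
```

View pics/s8.png

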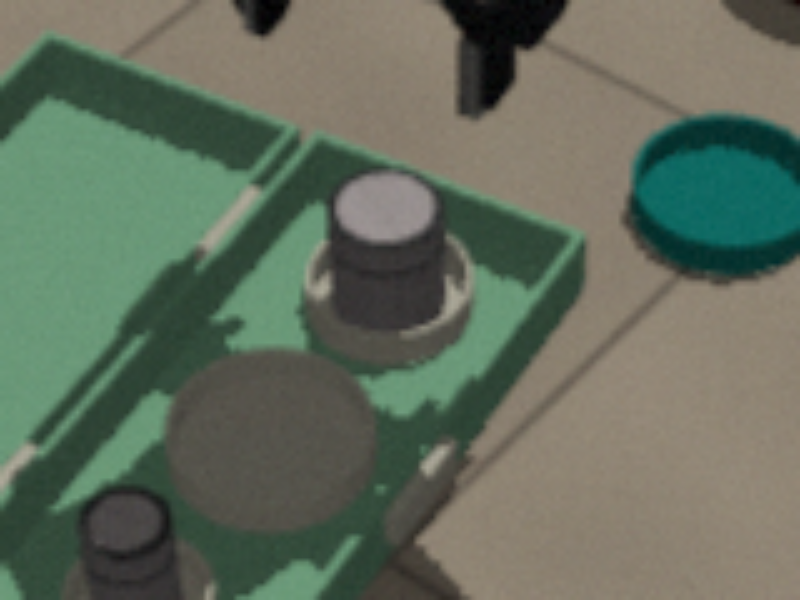

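The medium tin is seated upright in its cup (crop (388,260)). The large tin is next.

```bash
python3 -m crank '[-1.5,0.4,0,0,0,0,0, -4.5,1.2,0,0,0,0,0, -8,2.1,0,0,0,0,0, -11.5,3,0,0,0,0,0, -15,4,0,0,0,0,0, -18.5,4.9,0,0,0,0,0, -22,5.8,0,0,0,0,0, -24.8,6.6,0,0,0,0,0, -26,6.9,0,0,0,0,0, -26.32,6.96,0,0,0,0,0]'
python3 -m crank '[0,0,0,0,0,0,0, 0,0,2,0,0,0,0, 0,0,4,0,0,0,0, 0,0,5,0,0,0,0, 0,0,5.5,0,0,0,0, 0,0,5.5,0,0,0,0]'
python3 - <<'E'
from h import *
im=ctrl.camera("side"); cv2.imwrite("pics/s9.png",cv2.resize(im[110:260,360:560,::-1],None,fx=4,fy=4))
goal(.4399,-.1724,.187)
E
```

```text
time_s: 14.82
eef_pos: [0.4374, -0.1726, 0.2871]
ee_rot: [-3.131, -0.239, 0.004]
ft_force: [0.1, -0.1, -0.2]
opening: 0.0855
time_s: 15.32
eef_pos: [0.4396, -0.1718, 0.2325]
ee_rot: [-3.13, -0.244, 0.004]
ft_force: [0.4, -0.1, -0.1]
opening: 0.0857
t 15.37 pos [ 0.4399 -0.1721  0.2337] open 0.0853 F [-0.41 -0.23 -0.08] q [-0.53 -0.14  2.1   0.    1.18 -0.69]
move [-0.    0.04  4.67] turn [-0.01  0.01 -0.06]
```

View pics/s9.png

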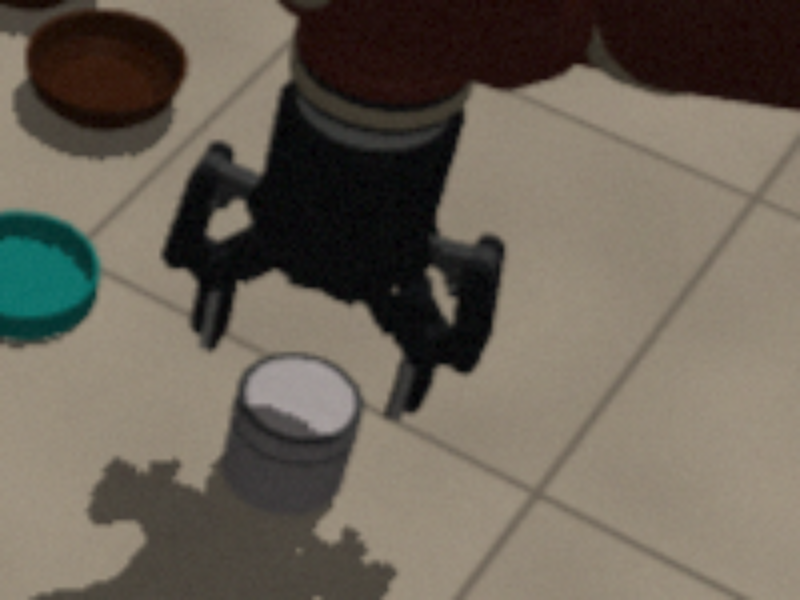

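The large tin (300,400 in the crop) lies between the fingertips at (210,345) and (395,415). I descend and grip.

```bash
python3 -m crank '[0,0,1.2,0,0,0,0, 0,0,2.4,0,0,0,0, 0,0,3.6,0,0,0,0, 0,0,4.4,0,0,0,0, 0,0,4.7,0,0,0,0, 0,0,4.7,0,0,0,0]'
python3 -m crank '[0,0,0,0,0,0,200, 0,0,0,0,0,0,255, 0,0,0,0,0,0,255, 0,0,0,0,0,0,255, 0,0,0,0,0,0,255, 0,0,0,0,0,0,255, 0,0,0,0,0,0,255]' 70
python3 - <<'E'
from h import *
goal(.6745,.0275,.3)
E
python3 -m crank '[0,0,-1,0,0,0,255, 0,0,-2.5,0,0,0,255, 0,0,-4.5,0,0,0,255, 0,0,-6.5,0,0,0,255, 0,0,-8.5,0,0,0,255, 0,0,-10,0,0,0,255, 0,0,-11.5,0,0,0,255, 0,0,-12,0,0,0,255, 0,0,-12,0,0,0,255]'
python3 - <<'E'
from h import *
goal(.6745,.0275,.30)
E
```

```text
time_s: 15.87
eef_pos: [0.4395, -0.1723, 0.1869]
ee_rot: [-3.132, -0.243, 0.001]
ft_force: [-0.1, 0.2, -1.2]
opening: 0.0852
time_s: 16.45
eef_pos: [0.4401, -0.1728, 0.1884]
ee_rot: [3.131, 0.243, 0.003]
ft_force: [-0.2, -0.8, 6.0]
opening: 0.0587
t 16.45 pos [ 0.4401 -0.1728  0.1884] open 0.0587 F [-0.2  -0.77  5.98] q [-0.53 -0.07  2.12 -0.    1.08 -0.69]
move [ 26.27 -16.16 -11.14] turn [ 0.02 -0.02 -0.07]
time_s: 17.2
eef_pos: [0.4395, -0.1724, 0.3083]
ee_rot: [3.131, 0.243, 0.003]
ft_force: [0.4, 0.0, -2.2]
opening: 0.0584
t 17.2 pos [ 0.4395 -0.1724  0.3083] open 0.0584 F [ 0.39  0.05 -2.17] q [-0.53 -0.25  2.06  0.    1.33 -0.69]
move [ 26.3  -16.13   0.85] turn [ 0.02 -0.02 -0.07]
```

```bash
python3 -m crank '[1.3,-0.8,0,0,0,0,255, 3.9,-2.4,0,0,0,0,255, 7,-4.3,0,0,0,0,255, 10.1,-6.2,0,0,0,0,255, 13.2,-8.1,0,0,0,0,255, 16.3,-10,0,0,0,0,255, 19.4,-11.9,0,0,0,0,255, 22.5,-13.8,0,0,0,0,255, 24.8,-15.2,0,0,0,0,255, 26,-15.9,0,0,0,0,255]'
python3 -m crank '[0.3,-0.2,0,0,0,0,255, 0.3,-0.2,0,0,0,0,255, 0.3,-0.2,1.5,0,0,0,255, 0.3,-0.2,3,0,0,0,255, 0.3,-0.2,4.5,0,0,0,255, 0.3,-0.2,6,0,0,0,255, 0.3,-0.2,7.5,0,0,0,255, 0.3,-0.2,8.2,0,0,0,255, 0.3,-0.2,8.5,0,0,0,255, 0.3,-0.2,8.5,0,0,0,255]'
python3 - <<'E'
from h import *
im=ctrl.camera("side"); cv2.imwrite("pics/s10.png",cv2.resize(im[160:280,200:360,::-1],None,fx=5,fy=5))
goal(.6745,.0275,.1955)
E
```

```text
time_s: 18.03
eef_pos: [0.673, 0.0273, 0.3044]
ee_rot: [-3.131, -0.246, 0.004]
ft_force: [-0.4, -0.6, -2.2]
opening: 0.0589
time_s: 18.87
eef_pos: [0.674, 0.0272, 0.2206]
ee_rot: [-3.132, -0.243, 0.003]
ft_force: [0.1, 1.0, -2.4]
opening: 0.0585
t 18.92 pos [0.6745 0.0272 0.2218] open 0.0585 F [-1.1   0.02 -2.83] q [-0.07  0.33  1.62  0.    1.19 -0.22]
move [ 0.01 -0.03  2.63] turn [-0.    0.   -0.07]
```

View pics/s10.png

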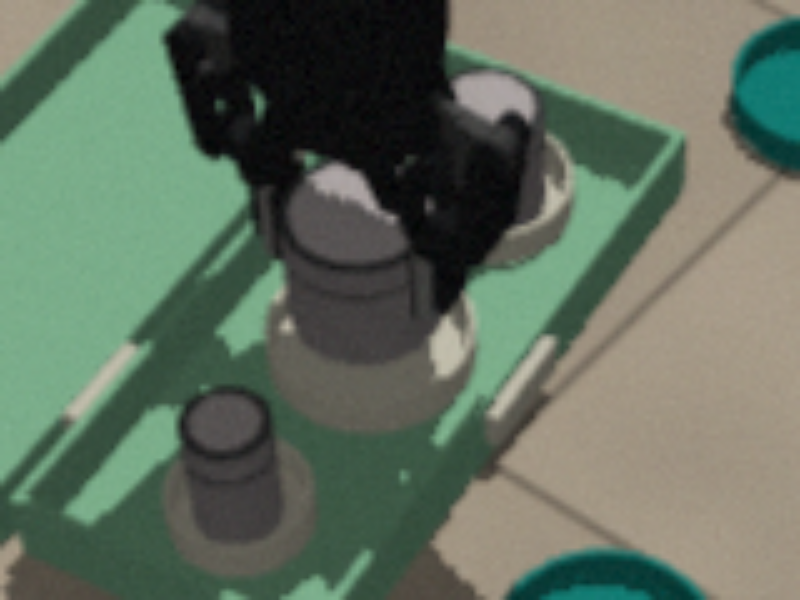

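The large tin hangs over the large cup (bottom at about (365,350) in the crop). I lower it.

```bash
python3 -m crank '[0,0,0.6,0,0,0,255, 0,0,1.2,0,0,0,255, 0,0,1.7,0,0,0,255, 0,0,2.1,0,0,0,255, 0,0,2.4,0,0,0,255, 0,0,2.5,0,0,0,255, 0,0,2.5,0,0,0,255, 0,0,2.5,0,0,0,255]'
python3 - <<'E'
from h import *
goal(.6745,.0275,.1955)
E
```

```text
time_s: 19.58
eef_pos: [0.6745, 0.0273, 0.1971]
ee_rot: [3.132, 0.243, 0.0]
ft_force: [0.3, -0.1, -2.7]
opening: 0.0584
t 19.58 pos [0.6745 0.0273 0.1971] open 0.0584 F [ 0.27 -0.14 -2.71] q [-0.07  0.36  1.62 -0.    1.16 -0.22]
move [ 0.01 -0.02  0.16] turn [ 0.   -0.   -0.07]
```

```bash
python3 -m crank '[0,0,0.1,0,0,0,255, 0,0,0.2,0,0,0,255, 0,0,0.2,0,0,0,255]'
python3 -m crank '[0,0,0,0,0,0,50, 0,0,0,0,0,0,35, 0,0,0,0,0,0,35, 0,0,0,0,0,0,35, 0,0,-1,0,0,0,35, 0,0,-3,0,0,0,35, 0,0,-5.5,0,0,0,35, 0,0,-8,0,0,0,30, 0,0,-10,0,0,0,0, 0,0,-11,0,0,0,0]'
python3 -m crank '[-3,0,0,0,0,0,0, -6,4,-1,0,0,0,0, -9,8,-1,0,0,0,0, -12,12,-1,0,0,0,0, -15,16,-1,0,0,0,0, -18,20,-1,0,0,0,0, -20,23,-1,0,0,0,0, -21,24,-1,0,0,0,0, -21,24,-1,0,0,0,0, -21,24,-1,0,0,0,0]'
python3 - <<'E'
from h import *
goal(.6745,.0275,.1955)
for n in("side","top"):
    im=ctrl.camera(n); cv2.imwrite(f"pics/{n}11.png",im[:,:,::-1])
T={"tin_large":(.03,.674,.0277),"tin_medium":(.0235,.689,-.063),"tin_small":(.017,.6595,.118)}
for k,(r,x,y) in T.items():
    for n in("top","side"):
        for d in ctrl.masks_of(n,k):
            b=d["bbox"]; px=proj(n,[x,y,.033])[0]
            if np.hypot((b[0]+b[2])/2-px[0],(b[1]+b[3])/2-px[1])<15:
                f=fit({n:d["pixels"].astype(np.float32)},r,.007,.059,(x,y)); print(k,n,f[0].round(4),round(f[1],3),"err mm",np.hypot(*(f[0]-[x,y]))*1e3)
E
```

```text
time_s: 19.83
eef_pos: [0.6747, 0.0272, 0.1955]
ee_rot: [3.132, 0.243, 0.002]
ft_force: [-0.2, 0.3, -1.5]
opening: 0.0588
time_s: 20.67
eef_pos: [0.6753, 0.0272, 0.3099]
ee_rot: [3.131, 0.243, 0.01]
ft_force: [0.2, 1.0, 1.1]
opening: 0.0849
time_s: 21.5
eef_pos: [0.5026, -0.2444, 0.315]
ee_rot: [3.133, 0.236, -0.0]
ft_force: [0.7, 0.0, 0.0]
opening: 0.0851
t 21.5 pos [ 0.5026 -0.2444  0.315 ] open 0.0851 F [0.72 0.02 0.  ] q [-0.59 -0.03  1.85 -0.    1.32 -0.74]
move [ 21.07 -24.31  11.94] turn [ 0.    0.   -0.12]
tin_large top [0.6736 0.0288] 0.043 err mm 1.191491782232147
tin_large side [0.6773 0.0261] 0.036 err mm 3.6722874902718385
tin_medium top [ 0.6885 -0.0615] 0.059 err mm 1.5917681027807078
tin_medium side [ 0.6903 -0.064 ] 0.084 err mm 1.643561360373577
tin_small top [0.6591 0.1184] 0.099 err mm 0.6245585636775746
tin_small side [0.6625 0.1171] 0.04 err mm 3.1058983977626404
```

View pics/side11.png

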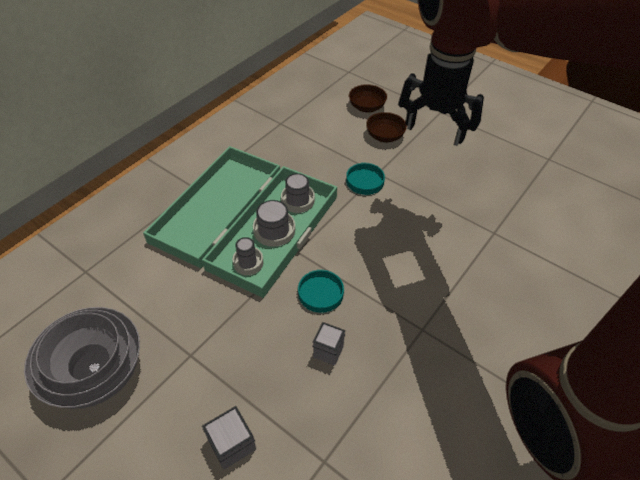

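View pics/top11.png

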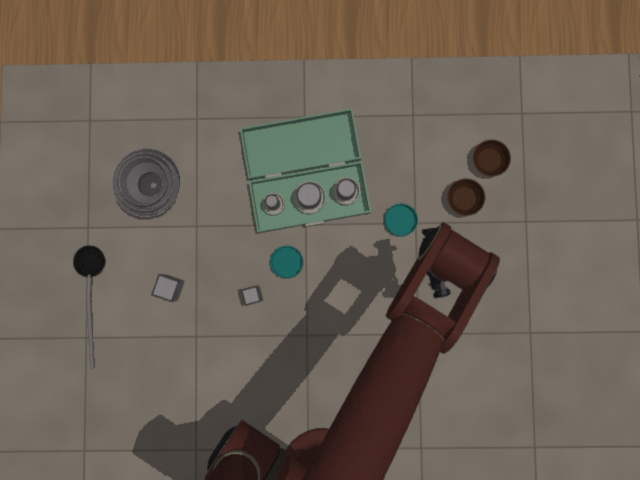

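Both views show all three tins standing in their matching cups (side view: large (273,218), medium (297,188), small (245,252)). The square tins are unmoved and the arm is clear.

```bash
python3 -m crank '[-21,24,-1,0,0,0,0]' >/dev/null 2>&1 & sleep 0; wait; python3 -c "
from workcell import ctrl
import numpy as np
s=ctrl.sense();print(s['eef_pos'],s['time_s'],abs(s['joint_velocities']).max())"
```

```text
[ 0.48415143 -0.27325719  0.316039  ] 21.9833 0.9947634770320392
```

I meant that row to be a hold, but it started another retreat step. It was capped at about 4 cm, through clear space at z = 0.316. I'll let the arm settle, then hand in.

```bash
python3 -m crank '[0,0,0,0,0,0,0, 0,0,0,0,0,0,0, 0,0,0,0,0,0,0, 0,0,0,0,0,0,0]'
python3 -c "
from workcell import ctrl
s=ctrl.sense();print(s['ft_force'],abs(s['joint_velocities']).max())
print(ctrl.finish_job())"
```

```text
time_s: 22.32
eef_pos: [0.482, -0.2768, 0.3162]
ee_rot: [-3.132, -0.244, 0.0]
ft_force: [-0.8, 0.1, -0.3]
opening: 0.0853
[-0.79151406  0.05150899 -0.30166662] 0.004866926186334843
the job is handed in; nothing more can be done
None
```

I placed all three round tins in the cups of their own size and handed the job in at about 22 s. The hand-in reports no verdict.

- **Position:** My last measurements put each tin within 4 mm of its cup's centre in both cameras; the limit is 11 mm. The two cameras disagreed by up to about 4 mm, the worst case being the large tin at 1.2 mm (top) against 3.7 mm (side).
- **Standing and released:** All three look upright and fully down in both pictures. The gripper is open and well away from them. I did not measure tilt or seating height separately.
- **Square tins and look-alikes:** In the last pictures these are at the same pixels as at the start.
- **Medium cup:** The network did not find it, so I worked out its centre from the other two cups and the box layout, and checked it against a hand-read pixel.
- **A slip:** One of the last rows, meant as a hold, sent the empty arm about 4 cm further away. It touched nothing, and the arm was at rest at hand-in.

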